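# Close the anaerobic jar to its torque click

## Robot

A 6-joint arm with a two-finger parallel gripper is mounted at the origin on a cart in front of the work surface, level with it; the furniture and walls round the work are solid. World frame = base frame: x ahead of the robot, y to its left, z up, the work surface at z = 0. Lengths are in mm, angles in rad, forces in N, time in s.
With the tool pointing down it reaches from about 250 to 725 mm from the base axis. Payload 9.7 kg.
Tool frame: the origin (TCP) lies at the very end of the fingers, on their centre line; the grasp point (between the pads) lies 19 mm behind it; z points along the fingers, y is the line along which they close (so a half turn about z gives the same grasp; the last joint's range is limited). The gripper opens to 85 mm and grips with 20 to 120 N. Pads are 22 mm wide; open, the fingers measure 114 mm over their backs; the gripper's body (76 mm by 85 mm) begins 54 mm behind the grasp point. The pads swing forward as they close: fully open they stand 13 mm farther back than shut.
Start: joints at [1.35, 0.087, 0.176, 1.66, 0, 1.571], TCP at [120.453, 536.645, 198.984] pointing down, gripper open.
Joint ranges: [-3.13, 3.13], [-0.85, 1.81], [-1.15, 1.24], [-2.2, 2.28], [-1.44, 1.52], [-3.14, 3.14]. Speed limits (rad/s): [2.22, 2.22, 2.57, 3.14, 3.14, 3.14].

## Interface

Orientations are given as a unit quaternion [x, y, z, w].
In Python, from station import arm gives the robot as it stands.
- The arm moves only by the tool step_arm, never from a script. Its argument "commands" is a list of rows, each an object with "turn": the turn, a rotation vector about the world's x, y, z in degrees, a list of three; "slide": the shift along the world's x, y, z in m, a list of three; "fingers": the opening, from 0 (shut) to 1 (fully open). In form: [{"turn": [wx, wy, wz], "slide": [dx, dy, dz], "fingers": fingers}, ...]. A call has 1 to 12 rows; each row is the pose to reach, as a shift and turn from the pose commanded when the call began; what a row does not reach only later rows make up. A row lasts 1/12 s, in which the tool goes at most 41.7 mm and 7.16 degrees, less where a joint would pass 70% of its speed; a pose out of reach is approached as far as the arm can. A call with a gripper value outside its range is refused whole. The fingers move at their own pace and stop on an object; "squeeze" is the grip in N (left out, the last holds). Time passes only in rows, so rows that repeat a pose let the fingers close. It gives the time, the measured TCP pose, the force, the opening and the grip force at its end, in the units of the state.
- arm.get_obs(): the state, without advancing time (a new reading comes with each control period).
- arm.capture(name): name is "scene" or "top" or "wrist"; returns a dict with "img" (420x560x3 uint8, red, green, blue), "camera_matrix" (3x3 intrinsics, pixels), "rvec" (rotation vector, rad) and "tvec" (3), from world to camera coordinates, as OpenCV has them. Camera axes: x right, y down, z forward; pixel columns grow to the right and rows downward; lengths in mm; the calibration is good to about 2 mm. A picture is of the moment at which its call begins. There is no depth.
- arm.sign_off(): hands the job in; it is judged then, once.
The state is a dict: "time_s": time; "q": joint angles; "qd": joint speeds; "joint_torque": joint torques, N m; "eef_pos": TCP position; "orientation": TCP orientation; "contact_force": force on the tool from outside, world axes, zero at the start; "ft_torque": the same for the moment, N m; "opening": opening from 0.0 (shut) to 1.0 (fully open); "gripper_force": force on a finger pad.
Only numpy, scipy, OpenCV 4.12 (cv2) and the standard library are available. Lean on these libraries where they do the work, as an engineer would, in place of code of your own. Each camera call takes 0.05 s, during which the arm holds its last target. There are 200 camera calls.

## Task

Close the anaerobic jar of culture dishes: set its lid gently on the jar, swing the clamp arm over the lid right up to its stop, then turn the torque knob clockwise until its clutch clicks over and leave the lid clamped. Leave everything else on the bench where it is.

Things in the scene. Friction and masses are not known exactly. Their poses are not given: they have to be found in the camera images.
- jar_stand: Stand fixed to the bench: grey base 136 x 232 x 19 mm, clear jar of petri dishes (128 mm across the rim, rim 125 mm above the bench, bore 112 mm, wall 4 mm) and a steel column 27 mm thick carrying the clamp arm. Origin on the jar's axis at bench height, z up; the column's axis is at y = -95 mm; base from y = -142 to +90 mm.
- jar_rim (a point): Centre of the jar's open mouth, level with the top of the rim, 125 mm above the bench.
- jar_lid: Loose aluminium lid, 126 mm across, 50 mm high, 0.2 to 0.4 kg, right way up on the bench to the left of the jar. Origin: centre of its underside, z up. From below: spigot 105 mm across (tapering to 98), 8.5 mm high, which enters the mouth; plate up to 20 mm height; central boss 36 mm across from 20 to 50 mm height, to grip from above. Seated, the origin is 8.5 mm below the rim.
- clamp_arm (a joint): Hinge of the flat aluminium clamp arm about the upright column, rad: 0 = at its stop, arm along the stand's +y, knob and foot over the jar's axis. It grows as the arm opens, anticlockwise from above (1.5 to 1.9 at the start, at most 2.0); it closes clockwise and stays where left (friction 0.12 N m). Arm underside 190 mm, top 204 mm, hub at the column 222 mm above the bench.
- clamp_arm_hinge (a point): Point on the arm's hinge axis (the column's axis), 197 mm above the bench, 95 mm from the jar's axis.
- swing_handle (a point): Middle of the black upright round handle near the arm's free end, 175 mm from the hinge axis, 232 mm above the bench; the handle is about 18 mm thick and stands free from 204 to 252 mm height. It can be gripped or pushed.
- knob_grip (a point): Point on the torque knob's vertical axis, 95 mm along the arm from its hinge, 246 mm above the bench. The black knob is a wing 70 mm long, 18 mm thick, from 224 to 254 mm above the bench, on a skirt 54 mm across whose top is 224 mm high. Grip the wing from above across its 18 mm. This point's x axis runs along the wing.
- clamp_screw (a joint): Turn of the clamp screw relative to the arm, rad, growing clockwise from above: 0.4 to 0.65 at the start, 1.2 fully home at its stop, with the foot pressing on the lid. It turns with the knob at 0.16 to 0.2 N m and stays where left. At 0 the wing lies square across the arm.
- torque_knob (a joint): Turn of the knob relative to the screw, rad, growing clockwise: a torque clutch with one detent. It stays near 0 while the screw turns. With the screw at its stop the knob must be turned on past 0.35 rad, against 0.35 N m at first, falling to nothing there; then it snaps over to 0.46 (clicked, its end stop) and stays. Let go earlier, it springs back to 0. Knob and screw together turn 1.0 to 1.26 rad clockwise from the start.
- clamp_foot: Round black rubber-faced spring foot, 29 mm across, under the arm on the knob's axis; with the screw as found it clears the lid's boss by 2 to 3.5 mm as the arm swings over it, and the screw lowers it 7 mm a radian until it presses on the boss. Origin at the centre of its lower face.
- sample_cup: White screw-capped sample cup, 62 mm across, 66 mm high; bystander, loose. Origin under its centre.
- petri_lower: Lower of two stacked petri dishes, 91 mm across, 15 mm high each; bystander, loose. Origin under its centre.
- petri_upper: Upper of the two stacked petri dishes, 91 mm across; bystander, loose. Origin under its centre.
- forceps: Steel forceps, 132 mm long, lying flat; bystander, loose. Origin under the middle.
- beaker: Empty glass beaker, 54 mm across, 70 mm high, in front of the stand; bystander, loose. Origin under its centre.
Mind the look-alikes: they are no part of the job. Of the things that look like the jar_lid, the larger one is meant.

How it is judged (in metres and radians):
On the way, in this order (a step that is already met when the one before it is completed fails the run):
1. the lid sits home on the jar (horizontal distance between jar_lid and jar_rim below 0.007 m and z of jar_lid in the frame of jar_rim below -0.005 m and angle between jar_lid's own z axis and vertical below 0.04 rad), for 0.2 s.
2. the clamp arm is at its stop over the lid (value of joint clamp_arm below 0.05 rad), for 0.1 s.
3. the clamp screw is home and the knob has clicked over (value of joint clamp_screw above 1.1 rad and value of joint torque_knob above 0.4 rad), for 0.2 s.
At the end, for the whole second after the job is handed in: The lid is home on the jar (within 7 mm of centre and 0.04 rad of level, origin over 5 mm below the rim), the arm at its stop (under 0.05 rad), the screw home (over 1.1 rad), the knob clicked over (over 0.4 rad), and the foot presses on the lid with over 2.5 N (all of step 1 and all of step 3 and value of joint clamp_arm below 0.05 rad and contact force between clamp_foot and jar_lid above 2.5 N); the robot touches nothing.
It fails at once if the lid is dropped (falls free faster than 0.5 m/s) (linear speed of jar_lid above 0.5 m/s and contact force between the fingers and jar_lid below 0.05 N).
It fails at once if a bystander is moved by more than 30 mm (distance of any of sample_cup, petri_lower, petri_upper, forceps, beaker from where it was at the start of the episode above 0.03 m).
It also fails if it takes over 72 s, if anything falls off the work surface, if the arm or the gripper's body presses on something with over 40 N, if the wrist force passes 120 N, or if a joint passes its speed limit or range.

## Working session

There is one attempt and no reset: what is moved stays moved. The work goes in short steps, Python scripts to look and compute and a tool call to move; the robot and the scene stay as the last step left them, time stands still between calls to the robot, and variables do not carry over. Pictures are saved under pics/ and viewed, at most 10 in all, crops included, and the job is handed in when it is done.

Besides the shell and the picture viewer there is one more tool, called after "Call:" as a command line: name --argument value ..., lists and objects as JSON in quotes. step_arm: Moves the arm, as the interface text tells. Its arguments: {"type":"object","properties":{"commands":{"type":"array"},"squeeze":{"type":"number"}},"required":["commands"]}

```bash
ls; mkdir -p pics; cat > h.py <<'E'
import numpy as np, cv2
from station import arm
def ray(c,uv):
    R=cv2.Rodrigues(np.array(c["rvec"],float))[0]; K=np.array(c["camera_matrix"],float)
    t=np.array(c["tvec"],float).ravel()
    C=-R.T@t; d=R.T@np.linalg.inv(K)@np.array([uv[0],uv[1],1.0]); return C,d
def atz(c,uv,z):
    C,d=ray(c,uv); return C+d*(z-C[2])/d[2]
def proj(c,p):
    return cv2.projectPoints(np.array(p,float).reshape(-1,3),np.array(c["rvec"],float),np.array(c["tvec"],float),np.array(c["camera_matrix"],float),None)[0].reshape(-1,2)
def snap(n,f):
    c=arm.capture(n); np.savez(f"pics/{f}.npz",**c); cv2.imwrite(f"pics/{f}.png",c["img"][:,:,::-1]); return c
def load(f): return dict(np.load(f"pics/{f}.npz"))
E
python3 - <<'E'
from h import *
a=snap("scene","s0");b=snap("top","t0")
im=np.hstack([a["img"],b["img"]])
for c in(a,b): print(ray(c,(280,210)))
o=arm.get_obs();print(o)
cv2.imwrite("pics/t0b.png",cv2.resize(b["img"][:,:,::-1],(800,600),interpolation=cv2.INTER_CUBIC))
E
```

```text
pics
(array([  92.97821962, -697.00903023,  929.68814708]), array([ 0.37715548,  0.68029659, -0.62862956]))
(array([ 327.28868531,  138.54584778, 1300.25134063]), array([ 0.18747142, -0.01409541, -0.98226417]))
{'time_s': 0.1, 'q': array([ 1.35001064e+00,  8.73798667e-02,  1.75257660e-01,  1.65979122e+00,
       -1.17028152e-05,  1.57078090e+00]), 'qd': array([ 0.00077307, -0.00167059,  0.00158904, -0.00013929, -0.00059509,
        0.00027064]), 'joint_torque': array([ 7.09260003e-04, -5.21563911e+01,  4.65654552e+01,  1.60683214e-02,
        5.82397362e-06, -4.71267015e-06]), 'eef_pos': array([120.40246657, 536.42945601, 198.39056652]), 'orientation': array([ 1.10161073e-01,  9.93913591e-01, -5.55796730e-04, -5.57235323e-05]), 'contact_force': array([ 0.23451288, -0.30956004, -1.32219049]), 'ft_torque': array([-0.01432775,  0.00148852,  0.03346172]), 'gripper_force': 0.0, 'opening': 0.9988177661438543}
```

View pics/t0b.png

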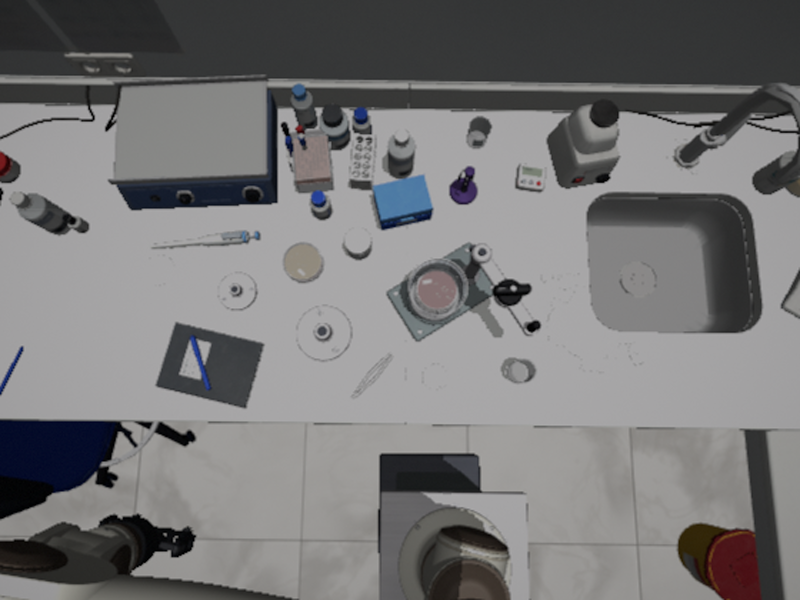

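View pics/s0.png

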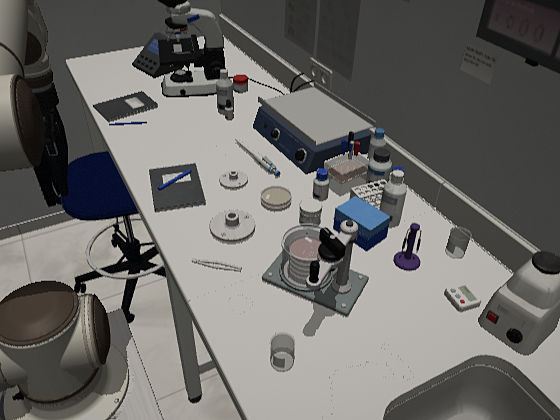

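The top view (800 px scale) shows the larger lid at (323,332), jar mouth (437,290), column (480,253), knob (511,291) and handle (532,327). Now an enlarged crop.

```bash
python3 - <<'E'
from h import *
c=load("t0"); im=c["img"][160:280,195:395,::-1]
cv2.imwrite("pics/t0c.png",cv2.resize(im,(800,480),interpolation=cv2.INTER_CUBIC))
for n,u,z in[("boss",(322,330),50),("plate",(324,332),20),("rim",(437,290),125),("col",(480,253),222),("knob",(511,291),254),("handle",(532,325),252)]:
    print(n,atz(c,np.array(u)*.7,z).round())
E
```

```text
boss [496. 293.  50.]
plate [496. 292.  20.]
rim [574.  44. 125.]
col [629. -33. 222.]
knob [547. -85. 254.]
handle [ 483. -123.  252.]
```

View pics/t0c.png

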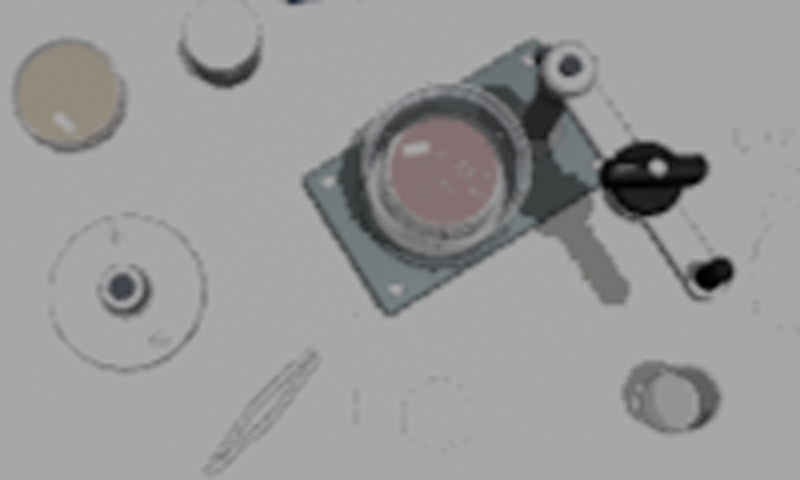

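```bash
python3 - <<'E'
from h import *
c=load("t0"); P={}
for n,u,z in[("boss",(122,287),50),("plate",(128.5,292),20),("rim",(445,170),125),("col",(568,68),222),("knob",(654,174),254),("skirt",(646,178),224),("handle",(721,270),252),("w1",(600,175),254),("w2",(708,165),254),("c1",(304,179),19),("c2",(390,315),19),("forc",(262,410),5),("beaker",(675,400),70),("cup",(222,30),66),('petri',(68,93),30)]:
    P[n]=p=atz(c,np.array(u)/4+[195,160],z); print(n,p.round(1))
d=lambda a,b:print(a,b,np.linalg.norm((P[a]-P[b])[:2]).round(1),np.degrees(np.arctan2(*(P[b]-P[a])[:2][::-1])).round(1))
d("col","rim");d("col","knob");d("col","handle");d("c1","c2");d("w1","w2");d("knob","handle")
E
```

```text
boss [493.7 292.2  50. ]
plate [493.7 290.4  20. ]
rim [575.7  42.7 125. ]
col [629.4 -35.8 222. ]
knob [547.5 -87.1 254. ]
skirt [550.9 -88.  224. ]
handle [ 483.3 -130.3  252. ]
w1 [546.4 -50.8 254. ]
w2 [ 554.2 -123.6  254. ]
c1 [589.  149.9  19. ]
c2 [477.8  78.8  19. ]
forc [401.2 181.2   5. ]
beaker [ 409.1 -137.9   70. ]
cup [701.  217.3  66. ]
petri [656.3 344.8  30. ]
col rim 95.1 124.4
col knob 96.6 -147.9
col handle 173.9 -147.1
c1 c2 131.9 -147.4
w1 w2 73.2 -83.9
knob handle 77.4 -146.1
```

Call:
step_arm --commands '[{"turn": [0,0,0],"slide": [0.373,-0.245,-0.01],"fingers": 1},{"turn": [0,0,0],"slide": [0.373,-0.245,-0.01],"fingers": 1},{"turn": [0,0,0],"slide": [0.373,-0.245,-0.01],"fingers": 1},{"turn": [0,0,0],"slide": [0.373,-0.245,-0.01],"fingers": 1},{"turn": [0,0,0],"slide": [0.373,-0.245,-0.01],"fingers": 1},{"turn": [0,0,0],"slide": [0.373,-0.245,-0.01],"fingers": 1},{"turn": [0,0,0],"slide": [0.373,-0.245,-0.01],"fingers": 1},{"turn": [0,0,0],"slide": [0.373,-0.245,-0.01],"fingers": 1},{"turn": [0,0,0],"slide": [0.373,-0.245,-0.01],"fingers": 1},{"turn": [0,0,0],"slide": [0.373,-0.245,-0.01],"fingers": 1},{"turn": [0,0,0],"slide": [0.373,-0.245,-0.01],"fingers": 1},{"turn": [0,0,0],"slide": [0.373,-0.245,-0.01],"fingers": 1}]'

```text
time_s: 1.1
eef_pos: [497.0, 288.3, 187.5]
orientation: [0.112, 0.994, -0.001, -0.0]
contact_force: [-0.4, 0.1, -0.5]
opening: 1.002
gripper_force: 0.0
```

```bash
python3 - <<'E'
from h import *
c=snap("wrist","w1"); o=arm.get_obs()
print(o["q"].round(3),o["eef_pos"].round(1),o["contact_force"].round(1))
print(ray(c,(280,210)),proj(c,[[493.7,291.3,50],[493.7,291.3,20]]))
E
```

```text
[ 0.529  0.142  0.215  1.645 -0.     0.754] [495.1 289.7 187.8] [-0.5  0.2 -0.1]
(array([432.60592118, 303.70789261, 362.1664736 ]), array([ 0.27684691, -0.06169115, -0.95919676])) [[281.13354394 178.27831949]
 [280.99415888 172.32760089]]
```

View pics/w1.png

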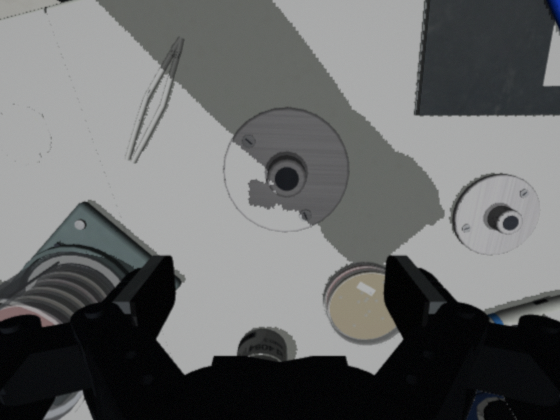

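The lid's plate centre shows at (286,170) and its boss at about (287,178), about 5 px from the prediction.

```bash
python3 - <<'E'
from h import *
c=load("w1")
print(atz(c,(286,170),20),atz(c,(287.5,178),50))
o=arm.get_obs();print(o["eef_pos"],o["orientation"],o["q"])
E
```

```text
[492.53137789 296.6352255   20.        ] [494.73549347 296.98265173  50.        ]
[495.11662156 289.68767138 187.77220497] [ 1.12123847e-01  9.93693829e-01 -6.02471701e-04 -6.73471683e-04] [ 5.29471785e-01  1.42441155e-01  2.14826230e-01  1.64498166e+00
 -1.58793775e-04  7.54192258e-01]
```

Call:
step_arm --commands '[{"turn": [0,0,0],"slide": [0.0,0.003,-0.04],"fingers": 1},{"turn": [0,0,0],"slide": [0.0,0.003,-0.08],"fingers": 0.8},{"turn": [0,0,0],"slide": [0.0,0.003,-0.11],"fingers": 0.7},{"turn": [0,0,0],"slide": [0.0,0.003,-0.13],"fingers": 0.7},{"turn": [0,0,0],"slide": [0.0,0.003,-0.145],"fingers": 0.7},{"turn": [0,0,0],"slide": [0.0,0.003,-0.155],"fingers": 0.7},{"turn": [0,0,0],"slide": [0.0,0.003,-0.163],"fingers": 0.7},{"turn": [0,0,0],"slide": [0.0,0.003,-0.163],"fingers": 0.7},{"turn": [0,0,0],"slide": [0.0,0.003,-0.163],"fingers": 0.7}]' --squeeze 50

```text
time_s: 1.9
eef_pos: [493.4, 295.0, 26.5]
orientation: [0.11, 0.994, 0.0, 0.0]
contact_force: [-0.2, -0.7, -0.3]
opening: 0.702
gripper_force: 0.0
```

Call:
step_arm --commands '[{"turn": [0,0,0],"slide": [0,0,0],"fingers": 0.5},{"turn": [0,0,0],"slide": [0,0,0],"fingers": 0.4},{"turn": [0,0,0],"slide": [0,0,0],"fingers": 0.3},{"turn": [0,0,0],"slide": [0,0,0],"fingers": 0.2},{"turn": [0,0,0],"slide": [0,0,0],"fingers": 0.2},{"turn": [0,0,0],"slide": [0,0,0],"fingers": 0.2},{"turn": [0,0,0],"slide": [0,0,0],"fingers": 0.2},{"turn": [0,0,0],"slide": [0,0,0],"fingers": 0.2}]'

```text
time_s: 2.57
eef_pos: [493.5, 294.6, 26.0]
orientation: [0.11, 0.994, -0.0, -0.0]
contact_force: [-0.1, -0.2, 0.1]
opening: 0.199
gripper_force: 0.0
```

```bash
python3 - <<'E'
from h import *
c=snap("wrist","w2"); d=snap("top","t2")
cv2.imwrite("pics/w2c.png",np.hstack([cv2.resize(c["img"][60:360,130:430,::-1],(400,400)),cv2.resize(d["img"][160:260,175:275,::-1],(400,400),interpolation=cv2.INTER_CUBIC)]))
E
```

```text
(no output)
```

View pics/w2c.png

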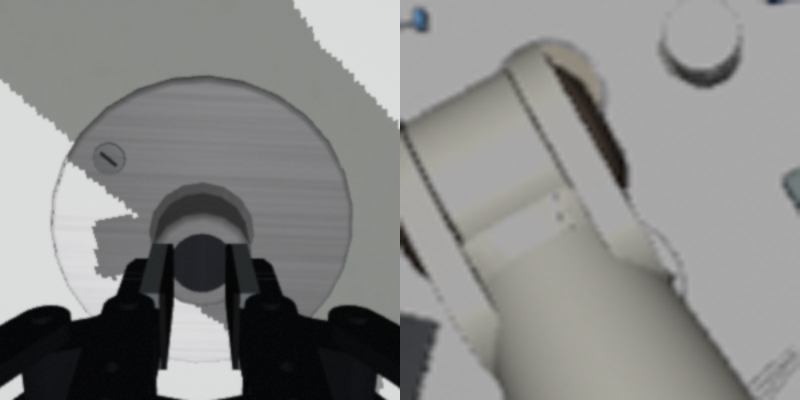

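```bash
python3 - <<'E'
from h import *
c=load("w2"); o=arm.get_obs(); print(o["eef_pos"],o["opening"],o["gripper_force"],o["q"].round(3))
for p in([493.5,294.6,26],[493.5,294.6,45],[493.5,294.6,50],[493.5,294.6,60],[493.5,294.6,75]):
    print(p,(proj(c,p)-[130,60])*4/3)
f=lambda u,z:print(u,z,atz(c,np.array(u)*.75+[130,60],z).round(1))
f((202,262),50);f((202,225),20)
f((52,215),20);f((351,215),20)
E
```

```text
[493.45705921 294.61843296  25.96759578] 0.19843484474940876 0.0 [ 0.538  0.149 -0.091  1.332 -0.     0.759]
[493.5, 294.6, 26] [[197.52035198 235.15869585]]
[493.5, 294.6, 45] [[197.41881272 254.0359586 ]]
[493.5, 294.6, 50] [[197.38828927 259.71060377]]
[493.5, 294.6, 60] [[197.32147045 272.13295699]]
[493.5, 294.6, 75] [[197.20379885 294.00940019]]
(202, 262) 50 [494.7 296.   50. ]
(202, 225) 20 [491.8 296.8  20. ]
(52, 215) 20 [474.2 238.3  20. ]
(351, 215) 20 [500.9 356.9  20. ]
```

The fingers appear at a gap of about 17 mm over the boss, centred near (202,262), with no grip force. I'll shut them fully to see whether they meet anything.

Call:
step_arm --commands '[{"turn": [0,0,0],"slide": [0,0,0],"fingers": 0.1},{"turn": [0,0,0],"slide": [0,0,0],"fingers": 0.0},{"turn": [0,0,0],"slide": [0,0,0],"fingers": 0.0},{"turn": [0,0,0],"slide": [0,0,0],"fingers": 0.0},{"turn": [0,0,0],"slide": [0,0,0],"fingers": 0.0}]'

```text
time_s: 3.08
eef_pos: [493.4, 294.6, 26.0]
orientation: [0.11, 0.994, -0.0, 0.0]
contact_force: [0.6, 0.5, -0.1]
opening: -0.004
gripper_force: 0.0
```

```bash
python3 - <<'E'
from h import *
c=snap("wrist","w3"); o=arm.get_obs(); print(o["eef_pos"],o["opening"],o["gripper_force"],o["contact_force"])
d=load("s0"); e=snap("scene","s3")
print(proj(e,[494,296,30]),proj(e,o["eef_pos"]))
cv2.imwrite("pics/w3c.png",np.hstack([cv2.resize(c["img"][110:310,180:380,::-1],(400,400)),cv2.resize(e["img"][150:270,170:290,::-1],(400,400),interpolation=cv2.INTER_CUBIC)]))
E
```

```text
[493.45574576 294.62521384  25.98313158] 0.0020052825362190455 0.0 [ 0.39980306 -0.23301664 -0.19109245]
[[232.19766843 220.46643519]] [[232.28125219 221.92768775]]
```

View pics/w3c.png

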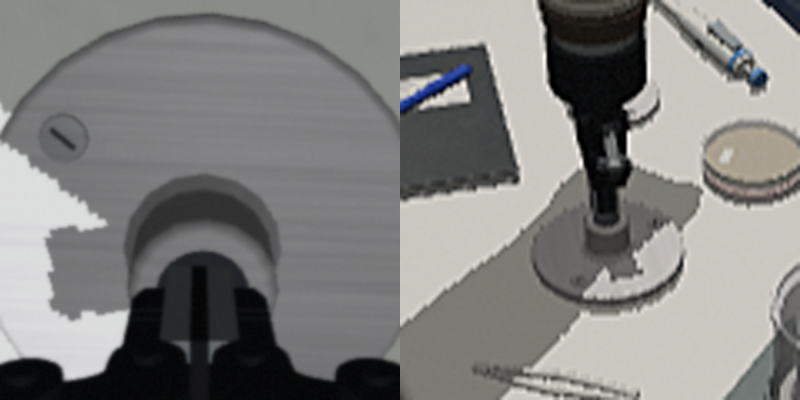

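The shut fingertips show above the boss at (280,242), not around it, so the true tips sit well above the reported TCP height, by roughly 25 to 30 mm. I'll reopen, go lower and grip again.

Call:
step_arm --commands '[{"turn": [0,0,0],"slide": [0,0,0.005],"fingers": 0.4},{"turn": [0,0,0],"slide": [0,0.001,0.005],"fingers": 0.7},{"turn": [0,0,0],"slide": [0,0.001,0.005],"fingers": 0.7},{"turn": [0,0,0],"slide": [0,0.001,0.005],"fingers": 0.7},{"turn": [0,0,0],"slide": [0,0.001,-0.005],"fingers": 0.7},{"turn": [0,0,0],"slide": [0,0.001,-0.012],"fingers": 0.7},{"turn": [0,0,0],"slide": [0,0.001,-0.017],"fingers": 0.7},{"turn": [0,0,0],"slide": [0,0.001,-0.02],"fingers": 0.7},{"turn": [0,0,0],"slide": [0,0.001,-0.022],"fingers": 0.7},{"turn": [0,0,0],"slide": [0,0.001,-0.022],"fingers": 0.6},{"turn": [0,0,0],"slide": [0,0.001,-0.022],"fingers": 0.55},{"turn": [0,0,0],"slide": [0,0.001,-0.022],"fingers": 0.5}]'

```text
time_s: 4.18
eef_pos: [493.6, 295.7, 4.3]
orientation: [0.11, 0.994, 0.0, 0.0]
contact_force: [0.1, 0.7, 0.1]
opening: 0.501
gripper_force: 0.0
```

Call:
step_arm --commands '[{"turn": [0,0,0],"slide": [0,0,0],"fingers": 0.45},{"turn": [0,0,0],"slide": [0,0,0],"fingers": 0.4},{"turn": [0,0,0],"slide": [0,0,0],"fingers": 0.35},{"turn": [0,0,0],"slide": [0,0,0],"fingers": 0.3},{"turn": [0,0,0],"slide": [0,0,0],"fingers": 0.3},{"turn": [0,0,0],"slide": [0,0,0],"fingers": 0.3}]'

```text
time_s: 4.68
eef_pos: [493.7, 295.7, 4.7]
orientation: [0.11, 0.994, 0.0, 0.0]
contact_force: [-1.0, -1.5, 5.8]
opening: 0.393
gripper_force: 49.4
```

Call:
step_arm --commands '[{"turn": [0,0,0],"slide": [0,0,0.003],"fingers": 0.3},{"turn": [0,0,0],"slide": [0,0,0.008],"fingers": 0.3},{"turn": [0,0,0],"slide": [0,0,0.016],"fingers": 0.3},{"turn": [0,0,0],"slide": [0,0,0.03],"fingers": 0.3},{"turn": [0,0,0],"slide": [0,0,0.047],"fingers": 0.3},{"turn": [0,0,0],"slide": [0,0,0.066],"fingers": 0.3},{"turn": [0,0,0],"slide": [0,0,0.087],"fingers": 0.3},{"turn": [0,0,0],"slide": [0,0,0.107],"fingers": 0.3},{"turn": [0,0,0],"slide": [0,0,0.124],"fingers": 0.3},{"turn": [0,0,0],"slide": [0,0,0.136],"fingers": 0.3},{"turn": [0,0,0],"slide": [0,0,0.142],"fingers": 0.3},{"turn": [0,0,0],"slide": [0,0,0.145],"fingers": 0.3}]' --squeeze 60

```text
time_s: 5.68
eef_pos: [493.7, 295.8, 149.8]
orientation: [0.11, 0.994, 0.0, 0.0]
contact_force: [0.5, -0.4, -3.2]
opening: 0.391
gripper_force: 59.9
```

```bash
python3 - <<'E'
from h import *
o=arm.get_obs(); print(o["eef_pos"],o["opening"],o["gripper_force"],o["contact_force"])
c=snap("wrist","w4"); e=snap("scene","s4")
cv2.imwrite("pics/w4c.png",np.hstack([cv2.resize(c["img"][:,:,::-1],(533,400)),cv2.resize(e["img"][90:270,170:290,::-1],(267,400),interpolation=cv2.INTER_CUBIC)]))
E
```

```text
[493.68836458 295.80826294 149.82551524] 0.3905755676007573 59.91958022117615 [ 0.54675778 -0.41322732 -3.17797114]
```

View pics/w4c.png

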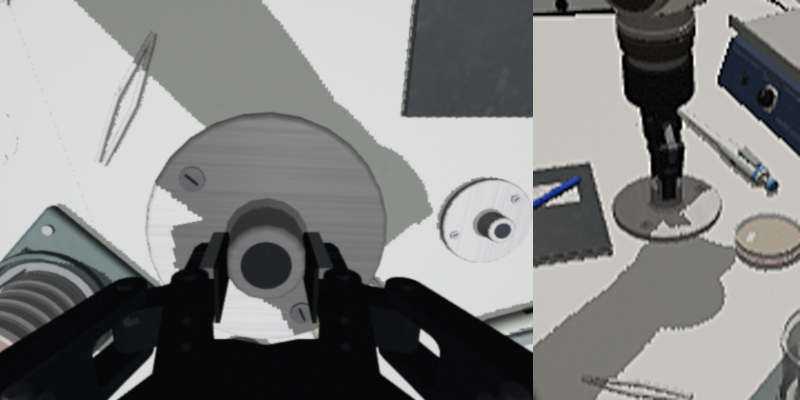

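The lid hangs level in the grip, boss at about (265,265) of the left half. Now I'll carry it above the jar.

Call:
step_arm --commands '[{"turn": [0,0,0],"slide": [0.002,-0.005,0],"fingers": 0.3},{"turn": [0,0,0],"slide": [0.007,-0.02,0],"fingers": 0.3},{"turn": [0,0,0],"slide": [0.014,-0.042,0],"fingers": 0.3},{"turn": [0,0,0],"slide": [0.023,-0.071,0],"fingers": 0.3},{"turn": [0,0,0],"slide": [0.033,-0.101,0],"fingers": 0.3},{"turn": [0,0,0],"slide": [0.044,-0.134,0],"fingers": 0.3},{"turn": [0,0,0],"slide": [0.055,-0.167,0],"fingers": 0.3},{"turn": [0,0,0],"slide": [0.065,-0.197,0],"fingers": 0.3},{"turn": [0,0,0],"slide": [0.072,-0.219,0],"fingers": 0.3},{"turn": [0,0,0],"slide": [0.078,-0.236,0],"fingers": 0.3},{"turn": [0,0,0],"slide": [0.081,-0.246,0],"fingers": 0.3},{"turn": [0,0,0],"slide": [0.082,-0.249,0],"fingers": 0.3}]'

```text
time_s: 6.78
eef_pos: [575.4, 44.9, 148.0]
orientation: [0.111, 0.994, -0.0, -0.001]
contact_force: [-0.5, -0.1, -2.3]
opening: 0.394
gripper_force: 60.0
```

```bash
python3 - <<'E'
from h import *
c=snap("wrist","w5"); e=snap("scene","s5"); o=arm.get_obs(); print(o["eef_pos"],o["opening"],o["contact_force"],o["q"].round(2))
th=np.linspace(0,2*np.pi,90)
circ=lambda p,r,z:np.c_[p[0]+r*np.cos(th),p[1]+r*np.sin(th),0*th+z]
J=(575.7,42.7)
def draw(k,x0,y0,w,h,s):
    im=cv2.resize(k["img"][y0:y0+h,x0:x0+w,::-1],(w*s,h*s),interpolation=cv2.INTER_CUBIC)
    for p,r,z,col in((J,64,125,(0,255,0)),(J,63,165,(0,0,255)),(J,18,195,(255,0,0))):
        cv2.polylines(im,[((proj(k,circ(p,r,z))-[x0,y0])*s).astype(int)],True,col,1)
    return im
a=draw(e,260,200,100,120,4); b=draw(c,130,60,300,360,1)
b=cv2.resize(b,(400,480))
cv2.imwrite("pics/w5c.png",np.hstack([a,b]))
E
```

```text
[575.21436227  46.5022258  148.41136118] 0.38889668614012946 [ 0.4874587   0.2598755  -1.45068289] [0.08 0.14 0.14 1.57 0.   0.3 ]
```

View pics/w5c.png

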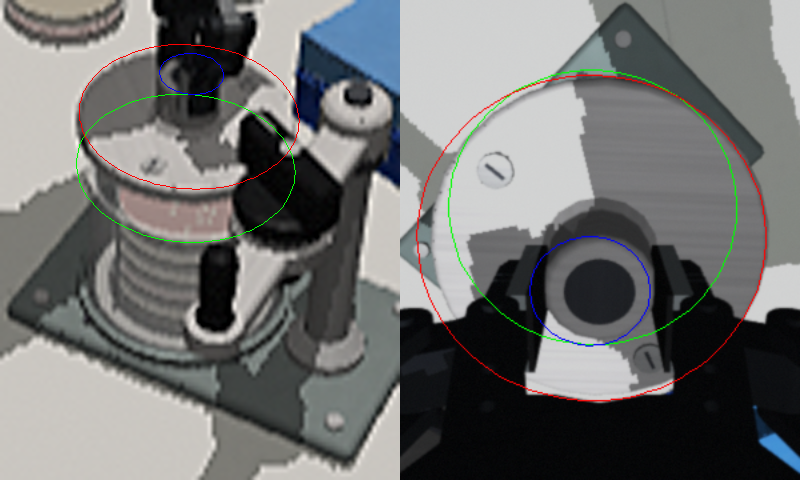

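In the scene view the lid lies over the predicted circles laterally, left edges at x≈78 for both, and a few mm lower than thought. I'll lower it slowly, watching the force.

Call:
step_arm --commands '[{"turn": [0,0,0],"slide": [0,0,-0.003],"fingers": 0.3},{"turn": [0,0,0],"slide": [0,0,-0.006],"fingers": 0.3},{"turn": [0,0,0],"slide": [0,0,-0.009],"fingers": 0.3},{"turn": [0,0,0],"slide": [0,0,-0.012],"fingers": 0.3},{"turn": [0,0,0],"slide": [0,0,-0.014],"fingers": 0.3},{"turn": [0,0,0],"slide": [0,0,-0.016],"fingers": 0.3},{"turn": [0,0,0],"slide": [0,0,-0.016],"fingers": 0.3}]'

```text
time_s: 7.47
eef_pos: [575.2, 46.8, 132.5]
orientation: [0.11, 0.994, -0.0, -0.0]
contact_force: [0.0, 0.1, -2.8]
opening: 0.392
gripper_force: 60.0
```

Call:
step_arm --commands '[{"turn": [0,0,0],"slide": [0,0,-0.001],"fingers": 0.3},{"turn": [0,0,0],"slide": [0,0,-0.002],"fingers": 0.3},{"turn": [0,0,0],"slide": [0,0,-0.003],"fingers": 0.3},{"turn": [0,0,0],"slide": [0,0,-0.004],"fingers": 0.3},{"turn": [0,0,0],"slide": [0,0,-0.004],"fingers": 0.3}]'

```text
time_s: 7.88
eef_pos: [575.4, 46.6, 128.8]
orientation: [0.11, 0.994, -0.0, -0.0]
contact_force: [-0.9, -0.3, -2.3]
opening: 0.392
gripper_force: 60.0
```

Call:
step_arm --commands '[{"turn": [0,0,0],"slide": [0,0,-0.001],"fingers": 0.3},{"turn": [0,0,0],"slide": [0,0,-0.002],"fingers": 0.3},{"turn": [0,0,0],"slide": [0,0,-0.003],"fingers": 0.3},{"turn": [0,0,0],"slide": [0,0,-0.004],"fingers": 0.3},{"turn": [0,0,0],"slide": [0,0,-0.004],"fingers": 0.3}]'

```text
time_s: 8.3
eef_pos: [575.4, 46.6, 124.7]
orientation: [0.11, 0.994, -0.0, -0.0]
contact_force: [-0.5, 0.7, -3.1]
opening: 0.392
gripper_force: 60.0
```

Call:
step_arm --commands '[{"turn": [0,0,0],"slide": [0,0,-0.001],"fingers": 0.3},{"turn": [0,0,0],"slide": [0,0,-0.002],"fingers": 0.3},{"turn": [0,0,0],"slide": [0,0,-0.003],"fingers": 0.3},{"turn": [0,0,0],"slide": [0,0,-0.003],"fingers": 0.3}]'

```text
time_s: 8.63
eef_pos: [575.6, 46.6, 121.9]
orientation: [0.11, 0.994, 0.0, 0.0]
contact_force: [0.7, 0.1, -1.1]
opening: 0.391
gripper_force: 60.1
```

Call:
step_arm --commands '[{"turn": [0,0,0],"slide": [0,0,-0.0005],"fingers": 0.3},{"turn": [0,0,0],"slide": [0,0,-0.001],"fingers": 0.3},{"turn": [0,0,0],"slide": [0,0,-0.001],"fingers": 0.3}]'

```text
time_s: 8.88
eef_pos: [575.7, 46.6, 121.3]
orientation: [0.11, 0.994, 0.0, 0.0]
contact_force: [0.7, 0.5, 0.7]
opening: 0.394
gripper_force: 60.4
```

The force went from −2.8 to +0.7 N at the expected seat height, so the lid is home. Next: release and rise.

Call:
step_arm --commands '[{"turn": [0,0,0],"slide": [0,0,0],"fingers": 0.45},{"turn": [0,0,0],"slide": [0,0,0],"fingers": 0.55},{"turn": [0,0,0],"slide": [0,0,0],"fingers": 0.65},{"turn": [0,0,0],"slide": [0,0,0],"fingers": 0.7},{"turn": [0,0,0],"slide": [0,0,0.005],"fingers": 0.7},{"turn": [0,0,0],"slide": [0,0,0.02],"fingers": 0.7},{"turn": [0,0,0],"slide": [0,0,0.045],"fingers": 0.7},{"turn": [0,0,0],"slide": [0,0,0.075],"fingers": 0.7},{"turn": [0,0,0],"slide": [0,0,0.105],"fingers": 0.7},{"turn": [0,0,0],"slide": [0,0,0.13],"fingers": 0.7},{"turn": [0,0,0],"slide": [0,0,0.13],"fingers": 0.7},{"turn": [0,0,0],"slide": [0,0,0.13],"fingers": 0.7}]'

```text
time_s: 9.88
eef_pos: [576.1, 46.7, 252.9]
orientation: [0.11, 0.994, 0.0, 0.002]
contact_force: [0.9, 0.1, 0.6]
opening: 0.697
gripper_force: 0.0
```

Call:
step_arm --commands '[{"turn": [0,0,6],"slide": [-0.01,-0.02,0],"fingers": 0.7},{"turn": [0,0,12],"slide": [-0.023,-0.045,0],"fingers": 0.7},{"turn": [0,0,18],"slide": [-0.038,-0.073,0],"fingers": 0.7},{"turn": [0,0,24],"slide": [-0.053,-0.101,0],"fingers": 0.7},{"turn": [0,0,30],"slide": [-0.068,-0.129,0],"fingers": 0.7},{"turn": [0,0,36],"slide": [-0.08,-0.152,0],"fingers": 0.7},{"turn": [0,0,42],"slide": [-0.088,-0.167,0],"fingers": 0.7},{"turn": [0,0,45.5],"slide": [-0.092,-0.173,0],"fingers": 0.7},{"turn": [0,0,45.5],"slide": [-0.092,-0.173,0],"fingers": 0.7},{"turn": [0,0,45.5],"slide": [-0.092,-0.173,0],"fingers": 0.7},{"turn": [0,0,45.5],"slide": [-0.092,-0.173,0],"fingers": 0.7}]'

```text
time_s: 10.8
eef_pos: [483.5, -125.9, 250.4]
orientation: [-0.282, 0.959, 0.0, -0.0]
contact_force: [-0.1, 0.1, 0.3]
opening: 0.701
gripper_force: 0.0
```

```bash
python3 - <<'E'
from h import *
c=snap("wrist","w6"); e=snap("scene","s6"); o=arm.get_obs(); print(o["eef_pos"],o["orientation"],o["q"].round(2))
th=np.linspace(0,2*np.pi,90)
circ=lambda p,r,z:np.c_[p[0]+r*np.cos(th),p[1]+r*np.sin(th),0*th+z]
J=(575.7,42.7)
a=cv2.resize(e["img"][190:310,260:360,::-1],(400,480),interpolation=cv2.INTER_CUBIC)
for r,z,col in((63,136.5,(0,0,255)),(18,166.5,(255,0,0))):
    cv2.polylines(a,[((proj(e,circ(J,r,z))-[260,190])*4).astype(int)],True,col,1)
b=cv2.resize(c["img"][60:,115:465,::-1],(400,411))
b=np.vstack([b,np.zeros((69,400,3),np.uint8)])
for p,r,z in(((483.3,-130.3),9,252),((549,-87),27,224)):
    cv2.polylines(b,[((proj(c,circ(p,r,z))-[115,60])*400/350).astype(int)],True,(0,255,0),1)
cv2.imwrite("pics/w6c.png",np.hstack([a,b]))
E
```

```text
[ 483.70871152 -125.70822372  250.59247634] [-2.82516473e-01  9.59262398e-01  1.99528082e-04 -2.33727547e-04] [-0.25 -0.01  0.18  1.76  0.   -0.83]
```

View pics/w6c.png

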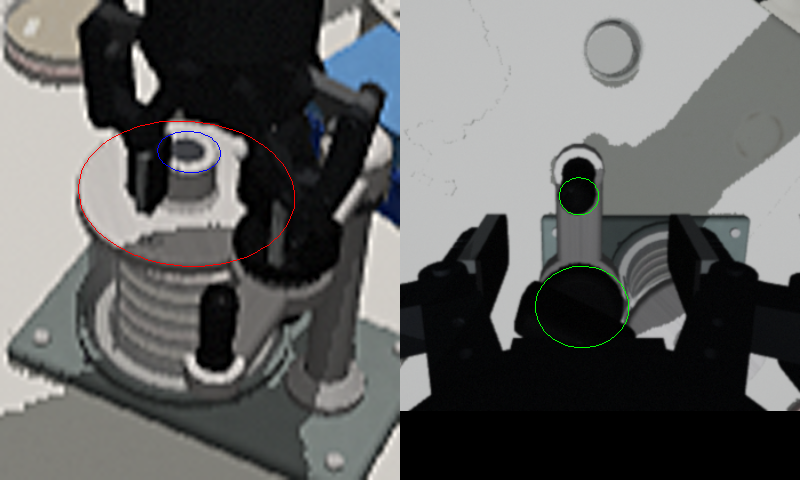

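The lid sits flush on the jar under the overlay. In the wrist view the handle top is at about (579,196) as predicted, about 4 mm left of the fingers' centre line, so I'll shift by −4 mm in y and descend.

Call:
step_arm --commands '[{"turn": [0,0,0],"slide": [0,-0.004,-0.01],"fingers": 0.7},{"turn": [0,0,0],"slide": [0,-0.004,-0.02],"fingers": 0.7},{"turn": [0,0,0],"slide": [0,-0.004,-0.032],"fingers": 0.7},{"turn": [0,0,0],"slide": [0,-0.004,-0.044],"fingers": 0.7},{"turn": [0,0,0],"slide": [0,-0.004,-0.053],"fingers": 0.7},{"turn": [0,0,0],"slide": [0,-0.004,-0.06],"fingers": 0.6},{"turn": [0,0,0],"slide": [0,-0.004,-0.06],"fingers": 0.5},{"turn": [0,0,0],"slide": [0,-0.004,-0.06],"fingers": 0.4},{"turn": [0,0,0],"slide": [0,-0.004,-0.06],"fingers": 0.3},{"turn": [0,0,0],"slide": [0,-0.004,-0.06],"fingers": 0.2},{"turn": [0,0,0],"slide": [0,-0.004,-0.06],"fingers": 0.1},{"turn": [0,0,0],"slide": [0,-0.004,-0.06],"fingers": 0.1}]' --squeeze 30

```text
time_s: 11.9
eef_pos: [483.8, -130.5, 191.8]
orientation: [-0.283, 0.959, -0.0, 0.001]
contact_force: [-0.3, 0.1, 4.3]
opening: 0.197
gripper_force: 29.3
```

Call:
step_arm --commands '[{"turn": [0,0,0],"slide": [0,0,0],"fingers": 0.1},{"turn": [0,0,0],"slide": [0,0,0],"fingers": 0.1}]'

```text
time_s: 12.07
eef_pos: [483.8, -130.5, 191.7]
orientation: [-0.283, 0.959, -0.0, 0.001]
contact_force: [-0.5, 0.5, 5.9]
opening: 0.202
gripper_force: 29.4
```

```bash
python3 - <<'E'
import numpy as np
P=np.array([483.8,-130.5]); t0=213.; H=P-175*np.array([np.cos(np.radians(t0)),np.sin(np.radians(t0))])
print(H)
f=lambda t:H+175*np.array([np.cos(np.radians(t)),np.sin(np.radians(t))])
for base,ts in((213,[212,210,207,203,199,195,191,187,183,179,175,171]),(171,[167,163,159,155,151,147,143,140,137,134,132,131]),(131,[130,129,128,127,126,125,124,123,122,121,120])):
    print([((t-base),*(np.round((f(t)-f(base))/1000,4))) for t in ts])
E
```

```text
[630.56734939 -35.18816887]
[(-1, np.float64(-0.0016), np.float64(0.0026)), (-3, np.float64(-0.0048), np.float64(0.0078)), (-6, np.float64(-0.0092), np.float64(0.0159)), (-10, np.float64(-0.0143), np.float64(0.0269)), (-14, np.float64(-0.0187), np.float64(0.0383)), (-18, np.float64(-0.0223), np.float64(0.05)), (-22, np.float64(-0.025), np.float64(0.0619)), (-26, np.float64(-0.0269), np.float64(0.074)), (-30, np.float64(-0.028), np.float64(0.0862)), (-34, np.float64(-0.0282), np.float64(0.0984)), (-38, np.float64(-0.0276), np.float64(0.1106)), (-42, np.float64(-0.0261), np.float64(0.1227))]
[(-4, np.float64(0.0023), np.float64(0.012)), (-8, np.float64(0.0055), np.float64(0.0238)), (-12, np.float64(0.0095), np.float64(0.0353)), (-16, np.float64(0.0142), np.float64(0.0466)), (-20, np.float64(0.0198), np.float64(0.0575)), (-24, np.float64(0.0261), np.float64(0.0679)), (-28, np.float64(0.0331), np.float64(0.0779)), (-31, np.float64(0.0388), np.float64(0.0851)), (-34, np.float64(0.0449), np.float64(0.092)), (-37, np.float64(0.0513), np.float64(0.0985)), (-39, np.float64(0.0557), np.float64(0.1027)), (-40, np.float64(0.058), np.float64(0.1047))]
[(-1, np.float64(0.0023), np.float64(0.002)), (-2, np.float64(0.0047), np.float64(0.0039)), (-3, np.float64(0.0071), np.float64(0.0058)), (-4, np.float64(0.0095), np.float64(0.0077)), (-5, np.float64(0.0119), np.float64(0.0095)), (-6, np.float64(0.0144), np.float64(0.0113)), (-7, np.float64(0.017), np.float64(0.013)), (-8, np.float64(0.0195), np.float64(0.0147)), (-9, np.float64(0.0221), np.float64(0.0163)), (-10, np.float64(0.0247), np.float64(0.0179)), (-11, np.float64(0.0273), np.float64(0.0195))]
```

Call:
step_arm --commands '[{"turn": [0,0,-1],"slide": [-0.0016,0.0026,0],"fingers": 0.1},{"turn": [0,0,-3],"slide": [-0.0048,0.0078,0],"fingers": 0.1},{"turn": [0,0,-6],"slide": [-0.0092,0.0159,0],"fingers": 0.1},{"turn": [0,0,-10],"slide": [-0.0143,0.0269,0],"fingers": 0.1},{"turn": [0,0,-14],"slide": [-0.0187,0.0383,0],"fingers": 0.1},{"turn": [0,0,-18],"slide": [-0.0223,0.05,0],"fingers": 0.1},{"turn": [0,0,-22],"slide": [-0.025,0.0619,0],"fingers": 0.1},{"turn": [0,0,-26],"slide": [-0.0269,0.074,0],"fingers": 0.1},{"turn": [0,0,-30],"slide": [-0.028,0.0862,0],"fingers": 0.1},{"turn": [0,0,-34],"slide": [-0.0282,0.0984,0],"fingers": 0.1},{"turn": [0,0,-38],"slide": [-0.0276,0.1106,0],"fingers": 0.1},{"turn": [0,0,-42],"slide": [-0.0261,0.1227,0],"fingers": 0.1}]'

```text
time_s: 13.07
eef_pos: [458.9, -7.2, 191.8]
orientation: [0.081, 0.997, -0.0, 0.002]
contact_force: [9.7, -1.5, 1.8]
opening: 0.201
gripper_force: 29.4
```

Call:
step_arm --commands '[{"turn": [0,0,-4],"slide": [0.0023,0.012,0],"fingers": 0.1},{"turn": [0,0,-8],"slide": [0.0055,0.0238,0],"fingers": 0.1},{"turn": [0,0,-12],"slide": [0.0095,0.0353,0],"fingers": 0.1},{"turn": [0,0,-16],"slide": [0.0142,0.0466,0],"fingers": 0.1},{"turn": [0,0,-20],"slide": [0.0198,0.0575,0],"fingers": 0.1},{"turn": [0,0,-24],"slide": [0.0261,0.0679,0],"fingers": 0.1},{"turn": [0,0,-28],"slide": [0.0331,0.0779,0],"fingers": 0.1},{"turn": [0,0,-31],"slide": [0.0388,0.0851,0],"fingers": 0.1},{"turn": [0,0,-34],"slide": [0.0449,0.092,0],"fingers": 0.1},{"turn": [0,0,-37],"slide": [0.0513,0.0985,0],"fingers": 0.1},{"turn": [0,0,-39],"slide": [0.0557,0.1027,0],"fingers": 0.1},{"turn": [0,0,-40],"slide": [0.058,0.1047,0],"fingers": 0.1}]'

```text
time_s: 14.07
eef_pos: [516.9, 97.2, 191.7]
orientation: [0.417, 0.909, 0.0, 0.001]
contact_force: [2.9, -3.9, 4.3]
opening: 0.195
gripper_force: 29.7
```

Call:
step_arm --commands '[{"turn": [0,0,-1],"slide": [0.0023,0.002,0],"fingers": 0.1},{"turn": [0,0,-2],"slide": [0.0047,0.0039,0],"fingers": 0.1},{"turn": [0,0,-3],"slide": [0.0071,0.0058,0],"fingers": 0.1},{"turn": [0,0,-4],"slide": [0.0095,0.0077,0],"fingers": 0.1},{"turn": [0,0,-5],"slide": [0.0119,0.0095,0],"fingers": 0.1},{"turn": [0,0,-5],"slide": [0.0119,0.0095,0],"fingers": 0.1}]'

```text
time_s: 14.57
eef_pos: [528.5, 106.5, 191.8]
orientation: [0.456, 0.89, 0.0, 0.001]
contact_force: [4.8, -2.4, 6.0]
opening: 0.201
gripper_force: 29.7
```

Call:
step_arm --commands '[{"turn": [0,0,-1],"slide": [0.0025,0.0018,0],"fingers": 0.1},{"turn": [0,0,-2],"slide": [0.005,0.0035,0],"fingers": 0.1},{"turn": [0,0,-2],"slide": [0.005,0.0035,0],"fingers": 0.1}]'

```text
time_s: 14.82
eef_pos: [533.5, 110.1, 191.7]
orientation: [0.471, 0.882, 0.001, 0.001]
contact_force: [5.0, -3.0, 6.5]
opening: 0.202
gripper_force: 29.8
```

Call:
step_arm --commands '[{"turn": [0,0,-1],"slide": [0.0026,0.0017,0],"fingers": 0.1},{"turn": [0,0,-1],"slide": [0.0026,0.0017,0],"fingers": 0.1}]'

```text
time_s: 14.98
eef_pos: [536.0, 111.8, 191.8]
orientation: [0.479, 0.878, 0.001, 0.001]
contact_force: [5.0, -1.9, 6.2]
opening: 0.199
gripper_force: 29.9
```

Call:
step_arm --commands '[{"turn": [0,0,-1],"slide": [0.0026,0.0016,0],"fingers": 0.1},{"turn": [0,0,-2],"slide": [0.0052,0.0031,0],"fingers": 0.1},{"turn": [0,0,-2],"slide": [0.0052,0.0031,0],"fingers": 0.1}]'

```text
time_s: 15.23
eef_pos: [538.4, 113.0, 191.7]
orientation: [0.495, 0.869, -0.002, -0.0]
contact_force: [-10.7, -12.1, 10.6]
opening: 0.199
gripper_force: 30.8
```

Call:
step_arm --commands '[{"turn": [0,0,-1],"slide": [0.0026,0.0015,0],"fingers": 0.1},{"turn": [0,0,-1],"slide": [0.0026,0.0015,0],"fingers": 0.1}]'

```text
time_s: 15.4
eef_pos: [538.5, 112.8, 191.6]
orientation: [0.503, 0.864, -0.005, -0.002]
contact_force: [-23.9, -20.3, 15.7]
opening: 0.198
gripper_force: 32.0
```

The handle stopped against rising force at (538.5,113), so the arm is at its stop. I'll relieve the push, release and go above the knob.

Call:
step_arm --commands '[{"turn": [0,0,1],"slide": [-0.003,-0.002,0],"fingers": 0.1},{"turn": [0,0,2],"slide": [-0.005,-0.003,0],"fingers": 0.1},{"turn": [0,0,2],"slide": [-0.005,-0.003,0],"fingers": 0.25},{"turn": [0,0,2],"slide": [-0.005,-0.003,0],"fingers": 0.4},{"turn": [0,0,2],"slide": [-0.005,-0.003,0],"fingers": 0.55},{"turn": [0,0,2],"slide": [-0.005,-0.003,0.005],"fingers": 0.6},{"turn": [0,0,2],"slide": [-0.005,-0.003,0.03],"fingers": 0.6},{"turn": [0,0,2],"slide": [-0.005,-0.003,0.06],"fingers": 0.6},{"turn": [0,0,2],"slide": [-0.005,-0.003,0.08],"fingers": 0.6},{"turn": [0,0,2],"slide": [-0.005,-0.003,0.08],"fingers": 0.6}]'

```text
time_s: 16.23
eef_pos: [538.5, 113.8, 275.5]
orientation: [0.486, 0.874, 0.002, 0.002]
contact_force: [-0.4, 0.2, 1.8]
opening: 0.601
gripper_force: 0.0
```

```bash
python3 - <<'E'
from h import *
from scipy.spatial.transform import Rotation as R
o=arm.get_obs(); y=R.from_quat(o["orientation"]).as_matrix()[:,1]
print(o["eef_pos"],np.degrees(np.arctan2(y[1],y[0])),o["q"].round(2),o["opening"],o["contact_force"])
E
```

```text
[538.48543528 113.76195512 275.53935699] 31.83923875149805 [0.21 0.13 0.37 1.81 0.   1.22] 0.6013644124249078 [-0.37236319  0.18245696  1.79600615]
```

Call:
step_arm --commands '[{"turn": [0,0,6],"slide": [0.01,-0.015,0],"fingers": 0.6},{"turn": [0,0,13],"slide": [0.02,-0.035,0],"fingers": 0.6},{"turn": [0,0,20],"slide": [0.03,-0.055,0],"fingers": 0.6},{"turn": [0,0,27],"slide": [0.04,-0.07,0],"fingers": 0.6},{"turn": [0,0,34],"slide": [0.04,-0.07,0],"fingers": 0.6},{"turn": [0,0,41],"slide": [0.04,-0.07,0],"fingers": 0.6},{"turn": [0,0,48],"slide": [0.04,-0.07,0],"fingers": 0.6},{"turn": [0,0,55],"slide": [0.04,-0.07,0],"fingers": 0.6},{"turn": [0,0,62],"slide": [0.04,-0.07,0],"fingers": 0.6},{"turn": [0,0,63],"slide": [0.04,-0.07,0],"fingers": 0.6},{"turn": [0,0,63],"slide": [0.04,-0.07,0],"fingers": 0.6},{"turn": [0,0,63],"slide": [0.04,-0.07,0],"fingers": 0.6}]'

```text
time_s: 17.23
eef_pos: [577.7, 43.5, 270.8]
orientation: [-0.04, 0.999, 0.0, -0.0]
contact_force: [0.8, -0.1, -0.1]
opening: 0.606
gripper_force: 0.0
```

```bash
python3 - <<'E'
from h import *
from scipy.spatial.transform import Rotation as R
c=snap("wrist","w7");o=arm.get_obs(); y=R.from_quat(o["orientation"]).as_matrix()[:,1]
print(o["eef_pos"],np.degrees(np.arctan2(y[1],y[0])),o["q"].round(2))
for p in([575.7,42.7,254],[580.5,45.2,254],[575.7,42.7,224]): print(p,proj(c,p))
cv2.imwrite("pics/w7b.png",cv2.resize(c["img"][:,:,::-1],(800,600)))
E
```

```text
[577.63792635  43.44496039 270.83917558] 94.6622826647413 [ 0.08  0.2   0.45  1.82  0.   -0.01]
[575.7, 42.7, 254] [[277.2253868 222.3678312]]
[580.5, 45.2, 254] [[280.86665113 230.5463795 ]]
[575.7, 42.7, 224] [[277.42310631 207.87931115]]
```

View pics/w7b.png

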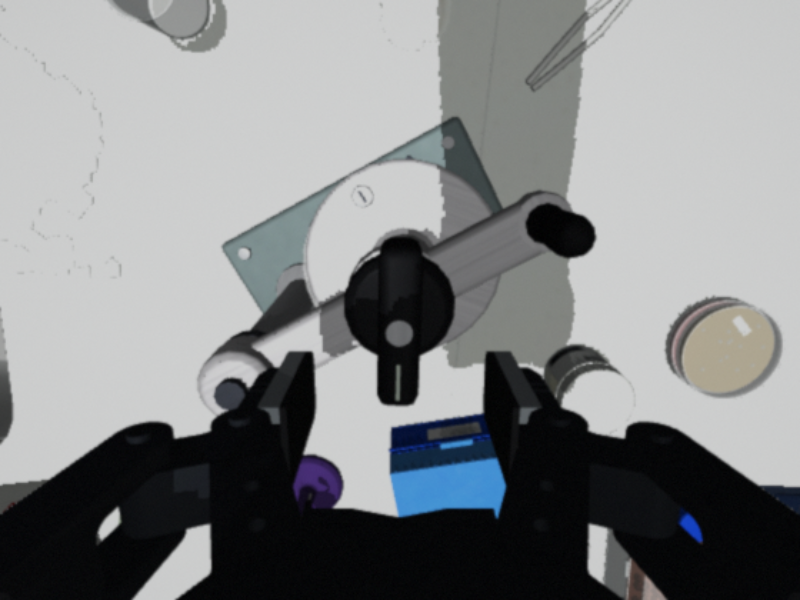

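The knob is over the lid; its wing runs vertically at x≈399, from 240 to 405, centred near (399,322) and lined up with the fingers. I'll descend and grip it.

Call:
step_arm --commands '[{"turn": [0,0,0],"slide": [0,0.001,-0.012],"fingers": 0.6},{"turn": [0,0,0],"slide": [0,0.001,-0.027],"fingers": 0.6},{"turn": [0,0,0],"slide": [0,0.001,-0.042],"fingers": 0.6},{"turn": [0,0,0],"slide": [0,0.001,-0.055],"fingers": 0.6},{"turn": [0,0,0],"slide": [0,0.001,-0.064],"fingers": 0.6},{"turn": [0,0,0],"slide": [0,0.001,-0.068],"fingers": 0.5},{"turn": [0,0,0],"slide": [0,0.001,-0.068],"fingers": 0.4},{"turn": [0,0,0],"slide": [0,0.001,-0.068],"fingers": 0.3},{"turn": [0,0,0],"slide": [0,0.001,-0.068],"fingers": 0.2},{"turn": [0,0,0],"slide": [0,0.001,-0.068],"fingers": 0.1},{"turn": [0,0,0],"slide": [0,0.001,-0.068],"fingers": 0.05},{"turn": [0,0,0],"slide": [0,0.001,-0.068],"fingers": 0.05}]' --squeeze 80

```text
time_s: 18.28
eef_pos: [578.2, 44.1, 204.6]
orientation: [-0.042, 0.999, -0.0, 0.001]
contact_force: [-1.8, -2.2, 5.5]
opening: 0.183
gripper_force: 85.8
```

Call:
step_arm --commands '[{"turn": [0,0,0],"slide": [0,0,0],"fingers": 0.05},{"turn": [0,0,0],"slide": [0,0,0],"fingers": 0.05}]'

```text
time_s: 18.45
eef_pos: [578.2, 44.1, 204.6]
orientation: [-0.042, 0.999, -0.0, 0.001]
contact_force: [-1.7, -3.1, 6.0]
opening: 0.188
gripper_force: 86.4
```

Call:
step_arm --commands '[{"turn": [0,0,-3],"slide": [0,0,0],"fingers": 0.05},{"turn": [0,0,-7],"slide": [0,0,0],"fingers": 0.05},{"turn": [0,0,-11],"slide": [0,0,0],"fingers": 0.05},{"turn": [0,0,-15],"slide": [0,0,0],"fingers": 0.05},{"turn": [0,0,-19],"slide": [0,0,0],"fingers": 0.05},{"turn": [0,0,-23],"slide": [0,0,0],"fingers": 0.05},{"turn": [0,0,-27],"slide": [0,0,0],"fingers": 0.05},{"turn": [0,0,-31],"slide": [0,0,0],"fingers": 0.05},{"turn": [0,0,-35],"slide": [0,0,0],"fingers": 0.05},{"turn": [0,0,-38],"slide": [0,0,0],"fingers": 0.05},{"turn": [0,0,-41],"slide": [0,0,0],"fingers": 0.05}]'

```text
time_s: 19.37
eef_pos: [578.2, 46.0, 204.7]
orientation: [0.311, 0.95, 0.002, 0.001]
contact_force: [-2.6, 7.2, 7.6]
opening: 0.189
gripper_force: 86.9
```

```bash
cat > st.py <<'E'
from h import *
from scipy.spatial.transform import Rotation as R
o=arm.get_obs(); y=R.from_quat(o["orientation"]).as_matrix()[:,1]
print(o["eef_pos"].round(1),"yaw",np.degrees(np.arctan2(y[1],y[0])).round(1),o["q"].round(2),o["opening"].__round__(3),o["contact_force"].round(1),o["ft_torque"].round(2))
E
python3 st.py
```

```text
[578.2  46.  204.7] yaw 53.8 [0.08 0.16 0.27 1.68 0.   0.71] 0.189 [-2.6  7.2  7.6] [1.36 0.39 0.17]
```

Call:
step_arm --commands '[{"turn": [0,0,-3],"slide": [0,0,0],"fingers": 0.05},{"turn": [0,0,-6],"slide": [0,0,0],"fingers": 0.05},{"turn": [0,0,-9],"slide": [0,0,0],"fingers": 0.05},{"turn": [0,0,-12],"slide": [0,0,0],"fingers": 0.05},{"turn": [0,0,-15],"slide": [0,0,0],"fingers": 0.05},{"turn": [0,0,-18],"slide": [0,0,0],"fingers": 0.05},{"turn": [0,0,-21],"slide": [0,0,0],"fingers": 0.05},{"turn": [0,0,-23],"slide": [0,0,0],"fingers": 0.05},{"turn": [0,0,-25],"slide": [0,0,0],"fingers": 0.05},{"turn": [0,0,-25],"slide": [0,0,0],"fingers": 0.05}]'

```text
time_s: 20.2
eef_pos: [577.9, 47.8, 206.9]
orientation: [0.509, 0.861, 0.004, 0.0]
contact_force: [-6.6, 16.4, 19.5]
opening: 0.183
gripper_force: 86.0
```

```bash
python3 st.py
```

```text
[577.9  47.8 206.9] yaw 28.9 [0.08 0.16 0.27 1.68 0.01 1.15] 0.183 [-6.6 16.4 19.5] [ 3.04  1.35 -0.04]
```

Call:
step_arm --commands '[{"turn": [0,0,-1],"slide": [0,0.001,0.001],"fingers": 0.05},{"turn": [0,0,-2],"slide": [0,0.002,0.002],"fingers": 0.05},{"turn": [0,0,-4],"slide": [0,0.003,0.002],"fingers": 0.05},{"turn": [0,0,-5],"slide": [0,0.003,0.002],"fingers": 0.05},{"turn": [0,0,-5],"slide": [0,0.003,0.002],"fingers": 0.05}]'

```text
time_s: 20.62
eef_pos: [578.4, 49.3, 207.2]
orientation: [0.545, 0.838, 0.002, 0.001]
contact_force: [-1.9, 8.2, 10.2]
opening: 0.185
gripper_force: 87.3
```

```bash
python3 st.py
```

```text
[578.4  49.3 207.2] yaw 23.9 [0.08 0.16 0.27 1.68 0.   1.24] 0.185 [-1.9  8.2 10.2] [1.53 0.08 0.81]
```

Call:
step_arm --commands '[{"turn": [0,0,-1.5],"slide": [0,0.001,0.001],"fingers": 0.05},{"turn": [0,0,-3],"slide": [0,0.001,0.001],"fingers": 0.05},{"turn": [0,0,-3],"slide": [0,0.001,0.001],"fingers": 0.05}]'

```text
time_s: 20.87
eef_pos: [578.9, 49.9, 207.3]
orientation: [0.567, 0.824, 0.002, 0.001]
contact_force: [5.9, 7.5, 3.3]
opening: 0.184
gripper_force: 91.5
```

```bash
python3 st.py
```

```text
[578.9  49.9 207.3] yaw 20.9 [0.08 0.16 0.28 1.68 0.   1.29] 0.184 [5.9 7.5 3.3] [ 1.08 -0.75  1.44]
```

Torque has climbed to 1.4 N m, well past the clutch, so the knob is at its end stop. I'll relieve, release and rise.

Call:
step_arm --commands '[{"turn": [0,0,1.5],"slide": [0,0,0],"fingers": 0.05},{"turn": [0,0,3],"slide": [0,0.001,0.0],"fingers": 0.05},{"turn": [0,0,3],"slide": [0,0.001,0],"fingers": 0.25},{"turn": [0,0,3],"slide": [0,0.001,0],"fingers": 0.4},{"turn": [0,0,3],"slide": [0,0.001,0],"fingers": 0.5},{"turn": [0,0,3],"slide": [0,0.001,0.005],"fingers": 0.5},{"turn": [0,0,3],"slide": [0,0.001,0.025],"fingers": 0.5},{"turn": [0,0,3],"slide": [0,0.001,0.055],"fingers": 0.5},{"turn": [0,0,3],"slide": [0,0.001,0.08],"fingers": 0.5},{"turn": [0,0,3],"slide": [0,0.001,0.08],"fingers": 0.5},{"turn": [0,0,3],"slide": [0,0.001,0.08],"fingers": 0.5}]'

```text
time_s: 21.78
eef_pos: [578.2, 49.2, 287.6]
orientation: [0.546, 0.838, 0.001, 0.001]
contact_force: [0.8, 0.1, -0.3]
opening: 0.503
gripper_force: 0.0
```

```bash
python3 st.py; python3 - <<'E'
from h import *
c=snap("wrist","w8"); g=c["img"].max(2)
R=cv2.Rodrigues(c["rvec"])[0]
# dark knob mask near expected place; wing direction by the two knob light marks
p0=proj(c,[577.5,44.4,254])[0].astype(int); print("knob px",p0)
x0,y0=p0-60; w=g[y0:y0+120,x0:x0+120]
n,l,st,ce=cv2.connectedComponentsWithStats((w>75).astype(np.uint8))
for i in range(1,n):
    if 5<st[i,4]<250: print(st[i],(ce[i]+[x0,y0]).round(1),atz(c,ce[i]+[x0,y0],254).round(1))
for r in range(0,120,5): print(''.join('#' if v<45 else '+' if v<90 else '.' for v in w[r,::2]))
E
```

```text
[578.2  49.2 287.6] yaw 23.8 [ 0.08  0.22  0.5   1.85 -0.    1.24] 0.503 [ 0.8  0.1 -0.3] [-0.03 -0.02  0.02]
knob px [274 224]
[ 59  56  18  17 235] [281.3 227.5] [582.4  44.1 254. ]
[68 83  5 25 88] [283.6 259.1] [592.6  25.  254. ]
.....................++.....................................
......................+....############.+...................
......................++..#############+.+++................
......................+.+##################++++.............
....................+##########################++...........
...................##############################+..........
..................################################..........
.................##################################.........
................+###################################........
................####################################........
................+###################################........
.................###############++++###############.........
..................############........+###########..........
...................##########+........+##########...........
.....................+#########......##########.....+.......
........................####################................
............................#############+..................
########....................######..#####+................##
########....................+#####..######................##
########.....................#####..######................##
########.....................#####+.+#####................##
########+....................+####+.+####+................##
########+......................+..........................##
#########................................................+##
```

The knob wing now lies at −62°, where it was at about +5°: a turn of 1.16 rad, held after release. That matches fully home and clicked, and the knob axis has not moved.

```bash
python3 -c "
from station import arm
print(arm.sign_off())"
```

```text
the job is handed in; nothing more can be done
None
```

The job is handed in with no verdict returned: the lid is seated on the jar, the clamp arm was pushed to its stop, and the knob was turned about 1.16 rad clockwise and stayed there, which fits the clutch having clicked; the foot's force on the lid was not measured.

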